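Hold the curing pot's bayonet lid at its vent position

TASK

Put the bayonet lid on the curing pot: its two side pins go down through the two notches of the rim (white marks) and the blade inside it drops into the slot of the sprung blue valve knob. Then turn the lid clockwise, seen from above, half-way to the lock, until its white pointers stand at the orange vent marks, without ever letting it click into the lock at the red marks. Finish while still gripping the lid and holding it there against the spring, and leave the other things on the worktop where they are.

Things in the scene. Friction and masses are not known exactly. Their poses are not given: they have to be found in the camera images.
- lid_grip (a point): Grasp point of the loose bayonet lid (120 g): centre of its black grip bar, on the lid's axis, 56 mm above the lid's underside, 24 mm above the blue disc, 14 mm below the bar's top. Bar 56 mm long along x, 16 mm wide along y, 38 mm high. Axes: x along bar and pins, z up; the lid looks and works the same after a half turn.
- lid: The lid, 70 mm high, origin at underside centre; it starts upright on its steel skirt (59 mm outer diameter, 26 mm high, 3 mm chamfer below). Two round 9 mm pins along +x and -x, axes 9 mm up, ends 37 mm from the lid's axis. Inside the skirt a blade along x, 30 x 6.4 mm, rounded tip 3 mm above the underside. Disc 80 mm diameter, 26 to 32 mm up, white pointer lines over the pins.
- pot_mouth (a point): Centre of the curing pot's mouth, on its axis, level with the rim's top, 62 mm above the worktop. Axes: x through the two notches (about 14 mm wide, white marks), z up; works the same after a half turn. Lid seated = lid_grip 30 mm above this point; only then can it turn. Orange vent marks are 45 degrees clockwise (from above) of the notches, red lock marks 80 degrees.
- curing_pot: The fixed aluminium pot with a dark rim, origin at underside centre; outer diameter 96 mm (foot 112 mm), small gauge at -x. Bore 63.4 mm with a 3 mm chamfer; rim flange 10 mm thick, under which the pins run once down (the turned lid can lift 2.5 mm at most). A sprung ball resists the turn from about 54 degrees and clicks over at 68.
- valve_knob (a joint): Blue captive knob inside the pot, top 13.5 mm below the rim, slot 9.4 mm wide, open at both ends, 17.5 mm deep. Value: turn in rad, clockwise from above positive, 0 at rest, slot then along the pot's x. A spring (0.08 N m at 0, 0.17 at the vent mark) drives it and an engaged lid back when released. The blade has about 0.13 rad of play, so the knob lags the lid by that.
- plaster_model_c: Bystander: the beige plaster tooth model, origin at the centre of its underside; leave it alone.
- glaze_jar: Bystander: the black-capped glaze jar, origin at the centre of its underside; leave it alone.
- bur_block: Bystander: the blue bur block, origin at the centre of its underside; leave it alone.
- wax_pot_green: Bystander: the green wax dish, origin at the centre of its underside; leave it alone.
Not all that is in view belongs to the job. There is more than one size of the lid; the one meant has the size given above.

How it is judged:
By the outcome, as a careful person would: the job done as asked, in the order asked, and still so for the second after the job is handed in, while the arm keeps its last pose, push and grip.
It also fails if it takes over 38 s, if anything falls off the work surface, if the arm or the gripper's body presses on something with over 40 N, if the wrist force passes 120 N, or if a joint passes its speed limit or range.

ROBOT

A 7-joint arm with a two-finger parallel gripper is mounted at the origin on a cart in front of the work surface, level with it; the furniture and walls round the work are solid. World frame = base frame: x ahead of the robot, y to its left, z up, the work surface at z = 0. Lengths are in m, angles in rad, forces in N, time in s.
With the tool pointing down it reaches from about 0.4 to 0.85 m from the base axis. Payload 10.4 kg.
Tool frame: the origin (TCP) lies midway between the tips of the shut fingers; the grasp point (between the pads) lies 19 mm behind it; y points along the fingers, z is the direction in which the jaws open and shut, and the axes are right-handed (so a half turn about y gives the same grasp; the last joint's range is limited). The gripper opens to 85 mm and grips with 20 to 120 N. Pads are 22 mm wide; open, the fingers measure 114 mm over their backs; the gripper's body (76 mm by 85 mm) begins 54 mm behind the grasp point. The pads swing forward as they close: fully open they stand 13 mm farther back than shut.
Start: joints at [-1.325, 0.332, -0.065, 1.46, 0.022, 1.35, -0.088], TCP at [0.166, 0.603, 0.231] pointing down, gripper open.
Joint ranges: [-2.6, 2.6], [-0.5, 2.12], [-1.47, 1.34], [0.16, 2.42], [-1.27, 4.41], [0.06, 2.06], [-2.6, 2.6]. Speed limits (rad/s): [2.22, 2.22, 2.79, 2.79, 3.14, 3.14, 3.14].

INTERFACE

Orientations are given as a rotation vector (axis times angle).
In Python, from station import ctrl gives the robot as it stands.
- The arm moves only by the shell command python3 -m jog 'ROWS' [FORCE]. ROWS is JSON, a list of rows, each a list of 3 entries, a list of its own where there are three numbers: the closure, from -1 (fully open) to 1 (shut), so that 0 is half open, then the shift along the tool's x, y, z in mm, then the turn, a rotation vector about the tool's x, y, z in rad. In form: [[jaw, [dx, dy, dz], [rx, ry, rz]], ...]. A call has 1 to 12 rows; each row shifts and turns the pose as measured when the row begins, along the tool's axes as they then stand; what a row does not reach is not made up. A row lasts 1/12 s, in which the tool goes at most 41.7 mm and 7.16 degrees, less where a joint would pass 70% of its speed; a pose out of reach is approached as far as the arm can. A call is refused whole if a number of a shift passes 41.7 or a number of a turn 0.125, either way. A call with a gripper value outside its range is refused whole. The fingers move at their own pace and stop on an object; FORCE is the grip in N (left out, the last holds). Time passes only in rows, so rows that do not move let the fingers close. It gives the time, the measured TCP pose, the force and the opening at its end, in the units of the state.
- ctrl.sense(): the state, without advancing time (a new reading comes with each control period).
- ctrl.grab_frame(name): name is "scene" or "top" or "wrist"; returns the picture (480x640x3 uint8, red, green, blue); there is no depth.
- ctrl.camera_info(name): a dict with "intrinsics" (3x3 intrinsics, pixels), "rvec" (rotation vector, rad) and "tvec" (3), from world to camera coordinates, as OpenCV has them; the wrist camera has in their place "tool_from_camera" (4x4, takes a point from camera to tool coordinates, whose origin is the TCP and whose axes are the tool frame's). Camera axes: x right, y down, z forward; pixel columns grow to the right and rows downward; lengths in m; the calibration is good to about 2 mm. A picture is of the moment at which its call begins: read the wrist's pose just before it. camera_info takes no time and is no camera call.
- ctrl.hand_in(): hands the job in, once; it reports no verdict.
The state is a dict: "t": time; "joint_positions": joint angles; "joint_velocities": joint speeds; "tau": joint torques, N m; "tcp_pos": TCP position; "ee_rot": TCP orientation; "contact_force": force on the tool from outside, world axes, zero at the start; "torque": the same for the moment, N m; "grip_width": finger opening in m.
Only numpy, scipy, OpenCV 4.12 (cv2) and the standard library are available. Lean on these libraries where they do the work, as an engineer would, in place of code of your own. Each camera call takes 0.05 s, during which the arm holds its last target.

## Working session

There is one attempt and no reset: what is moved stays moved. The work goes in short steps, Python scripts to look and compute and a shell command to move; the robot and the scene stay as the last step left them, time stands still between calls to the robot, and variables do not carry over. Pictures are saved under pics/ and viewed, and the job is handed in when it is done.

```bash
mkdir -p pics; ls; python3 - <<'E'
from station import ctrl
import cv2,numpy as np
s=ctrl.sense(); print({k:np.round(v,4).tolist() for k,v in s.items()})
for n in ["scene","top","wrist"]:
    im=ctrl.grab_frame(n); cv2.imwrite(f"pics/{n}0.png",im[:,:,::-1]); 
    print(n,{k:np.round(v,4).tolist() for k,v in ctrl.camera_info(n).items()})
E
```

```text
pics
{'t': 0.0, 'joint_positions': [-1.3246, 0.3329, -0.0647, 1.461, 0.0216, 1.3499, -0.0885], 'joint_velocities': [-0.0004, 0.0001, -0.0002, 0.0, -0.0006, 0.0007, 0.0008], 'tau': [-0.0006, -62.5459, 0.0487, -39.1598, 0.0161, 0.0098, -0.0], 'tcp_pos': [0.1659, 0.6022, 0.2305], 'ee_rot': [-1.562, 0.2112, -0.211], 'contact_force': [0.8819, 0.0653, -0.2752], 'torque': [0.033, 0.0175, -0.019], 'grip_width': 0.0855}
scene {'intrinsics': [[607.578, 0.0, 321.0676], [0.0, 607.578, 242.9659], [0.0, 0.0, 1.0]], 'rvec': [2.0257, -1.2443, 0.5492], 'tvec': [-0.2507, 0.3854, 1.1317]}
top {'intrinsics': [[573.4651, 0.0, 312.3196], [0.0, 573.4651, 243.1096], [0.0, 0.0, 1.0]], 'rvec': [2.1253, -2.1728, 0.1671], 'tvec': [0.0186, 0.5376, 1.3542]}
wrist {'intrinsics': [[388.4701, 0.0, 325.5559], [0.0, 388.4701, 244.7509], [0.0, 0.0, 1.0]], 'tool_from_camera': [[0.0006, 0.9598, 0.2808, -0.0708], [0.0001, -0.2808, 0.9598, -0.1416], [1.0, -0.0005, -0.0003, 0.0001], [0.0, 0.0, 0.0, 1.0]]}
```

View pics/scene0.png

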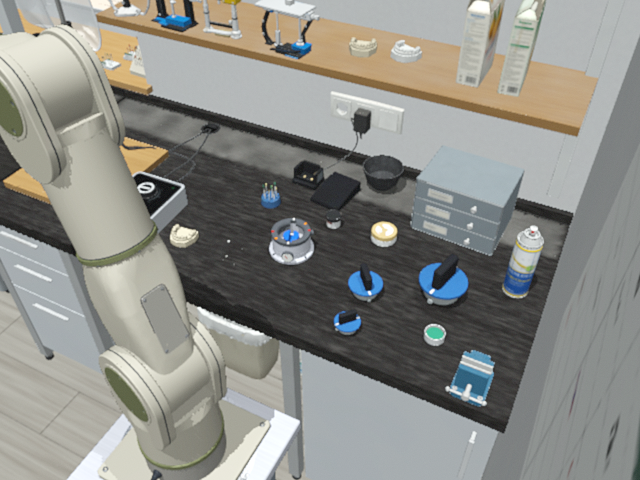

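View pics/top0.png

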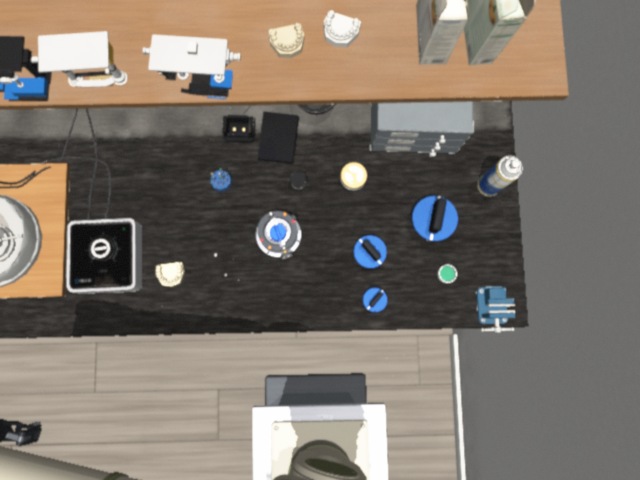

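View pics/wrist0.png

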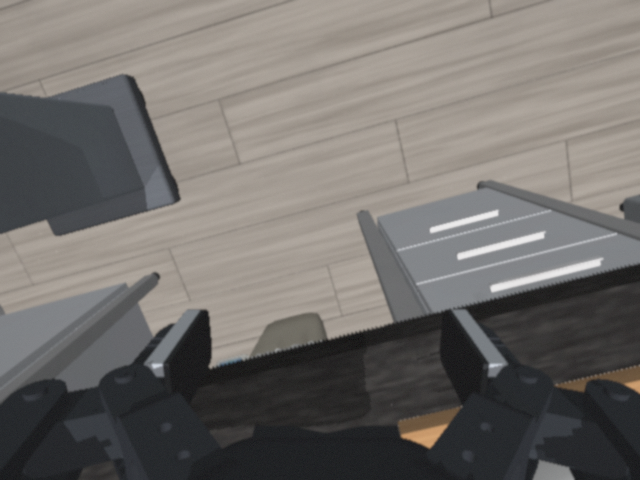

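```bash
cat > h.py <<'E'
import cv2,numpy as np
from scipy.spatial.transform import Rotation as R
from station import ctrl
def cam(n):
    c=ctrl.camera_info(n); K=np.array(c["intrinsics"])
    if n!="wrist":
        Rm=R.from_rotvec(c["rvec"]).as_matrix(); t=np.array(c["tvec"])
    else:
        s=ctrl.sense(); T=np.eye(4); T[:3,:3]=R.from_rotvec(s["ee_rot"]).as_matrix(); T[:3,3]=s["tcp_pos"]
        M=np.linalg.inv(T@np.array(c["tool_from_camera"])); Rm=M[:3,:3]; t=M[:3,3]
    return K,Rm,t
def p2w(n,u,v,z,c=None):
    K,Rm,t=c or cam(n); d=Rm.T@np.linalg.solve(K,[u,v,1]); o=-Rm.T@t
    return o+d*(z-o[2])/d[2]
def w2p(n,p,c=None):
    K,Rm,t=c or cam(n); q=K@(Rm@np.array(p)+t); return q[:2]/q[2]
def crop(im,x,y,w,h,s,name):
    cv2.imwrite("pics/"+name,cv2.resize(im[y:y+h,x:x+w],None,fx=s,fy=s,interpolation=cv2.INTER_CUBIC))
E
python3 - <<'E'
from h import *
t=cv2.imread("pics/top0.png"); s=cv2.imread("pics/scene0.png")
crop(t,235,190,240,135,3.33,"t1.png"); crop(s,255,200,225,150,3.5,"s1.png")
# blue ellipses
hsv=cv2.cvtColor(t,cv2.COLOR_BGR2HSV); m=cv2.inRange(hsv,(100,150,80),(118,255,255))
n,l,st,c=cv2.connectedComponentsWithStats(m)
for i in range(1,n):
    if st[i,4]>80: 
        x,y,w,h,a=st[i]; cs=cv2.findContours((l==i).astype(np.uint8),0,1)[0]
        hull=cv2.convexHull(cs[0]); e=cv2.fitEllipse(hull); cc=p2w("top",*e[0],.032)
        a1=p2w("top",e[0][0]-e[1][0]/2,e[0][1],.032);a2=p2w("top",e[0][0]+e[1][0]/2,e[0][1],.032)
        print(st[i],np.round(e[0],1),np.round(e[1],1),cc.round(4),np.linalg.norm(a1-a2).round(4))
E
```

```text
[210  71  22  18 204] [221.4  79.6] [19.2 24.4] [0.965  0.2287 0.032 ] 0.0489
[  0  77  47  23 692] [24.5 88. ] [23.6 52.4] [0.9521 0.7274 0.032 ] 0.0595
[412 196  25  43 689] [426.9 216.3] [30.  41.6] [ 0.5997 -0.277   0.032 ] 0.074
[434 200  24  41 507] [443.7 220.6] [25.8 39.8] [ 0.588  -0.3178  0.032 ] 0.0637
[271 225  14  16 173] [277.6 232.4] [13.9 15.2] [0.5672 0.091  0.032 ] 0.0339
[362 235  24  27 269] [373.7 247.3] [20.7 30.7] [ 0.5254 -0.143   0.032 ] 0.0505
[354 241  25  28 365] [364.2 255.6] [17.7 32.2] [ 0.5055 -0.1192  0.032 ] 0.043
[363 288  17  19 185] [370.3 295.6] [12.3 22.9] [ 0.4081 -0.1303  0.032 ] 0.0297
[370 292  17  20 171] [378.6 302.5] [13.8 22.5] [ 0.3911 -0.1496  0.032 ] 0.0333
```

View pics/t1.png

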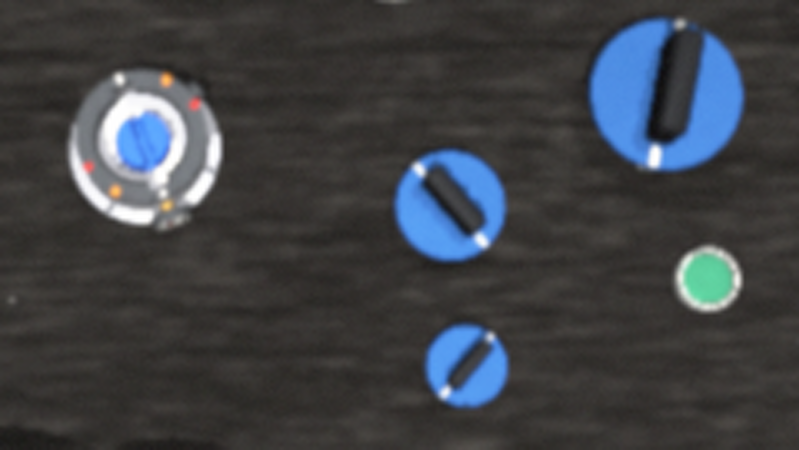

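View pics/s1.png

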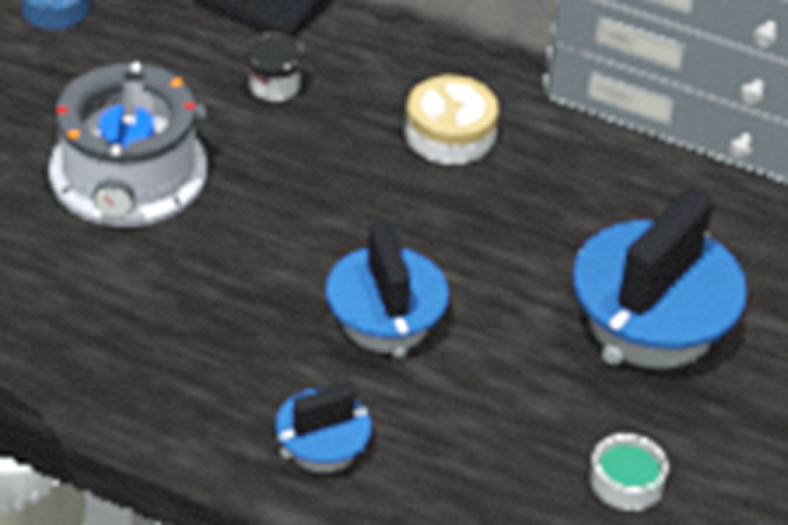

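```bash
python3 - <<'E'
from h import *
s=ctrl.sense(); print(R.from_rotvec(s["ee_rot"]).as_matrix().round(3))
f=lambda x,y,z:p2w("top",235+x/3.33,190+y/3.33,z)
g=lambda x,y,z:p2w("scene",255+x/3.5,200+y/3.5,z)
print("lid",f(451,206,.032),g(387,293,.032))
a,b=f(420,170,.032),f(481,241,.032); print("lid ang",np.degrees(np.arctan2(*(b-a)[1::-1])))
print("pot",f(141.5,135,.062), g(126,112,.062))
a,b=f(119,78,.062),f(162,191,.062); print("pot ang",np.degrees(np.arctan2(*(b-a)[1::-1])))
a,b=f(167,79,.062),f(115,190,.062); print("orange",np.degrees(np.arctan2(*(b-a)[1::-1])),np.linalg.norm(a-b))
a,b=f(195,104,.062),f(89,167,.062); print("red",np.degrees(np.arctan2(*(b-a)[1::-1])),np.linalg.norm(a-b))
print("w",np.linalg.norm(f(119,78,.062)-f(162,191,.062)))
E
```

```text
[[ 0.964 -0.     0.266]
 [-0.266 -0.001  0.964]
 [ 0.    -1.    -0.001]]
lid [ 0.51436395 -0.13457967  0.032     ] [ 0.51385246 -0.13589809  0.032     ]
lid ang -141.323876795455
pot [0.56682864 0.08976554 0.062     ] [0.56475828 0.08786709 0.062     ]
pot ang -160.2805761198018
orange 154.3534673630851 0.08900460034481117
red 119.97713176361601 0.08876411861271827
w 0.08834258964783093
```

```bash
cat > plan.py <<'E'
import sys,json
from h import *
def plan(goal,th,n,jaw,maxr=0.12,maxd=40):
    """goal xyz TCP, th tool-x heading deg; prints n rows"""
    s=ctrl.sense(); M=R.from_rotvec(s["ee_rot"]).as_matrix(); p=np.array(s["tcp_pos"])
    t0=np.arctan2(M[1,0],M[0,0]); d=(np.radians(th)-t0+np.pi)%(2*np.pi)-np.pi
    v=np.array(goal)-p; print("dist",np.linalg.norm(v).round(4),"turn deg",np.degrees(d).round(2),"tilt",np.degrees(np.arccos(-M[2,1])).round(2))
    st=np.linalg.norm(v)*1000; k=max(int(np.ceil(max(st/maxd,abs(d)/maxr))),1); print("min rows",k)
    k=max(k,n) if n else k; t=t0;rows=[]
    for i in range(k):
        w=v*1000/k; c,s_=np.cos(t),np.sin(t)
        rows.append([jaw,[round(w[0]*c+w[1]*s_,1),round(-w[2],1),round(-w[0]*s_+w[1]*c,1)],[0,round(-d/k,4),0]]); t+=d/k
    for i in range(0,k,12): print(json.dumps(rows[i:i+12]).replace(" ",""))
a=[float(x) for x in sys.argv[1:]]
plan(a[:3],a[3],int(a[4]) if len(a)>4 else 0,a[5] if len(a)>5 else -1)
E
python3 plan.py 0.567 0.09 0.225 -115
```

```text
dist 0.6506 turn deg -99.6 tilt 0.06
min rows 17
[[-1,[30.7,0.3,-22.8],[0,0.1023,0]],[-1,[32.9,0.3,-19.5],[0,0.1023,0]],[-1,[34.7,0.3,-16.1],[0,0.1023,0]],[-1,[36.2,0.3,-12.4],[0,0.1023,0]],[-1,[37.3,0.3,-8.7],[0,0.1023,0]],[-1,[38.0,0.3,-4.8],[0,0.1023,0]],[-1,[38.3,0.3,-0.9],[0,0.1023,0]],[-1,[38.2,0.3,3.0],[0,0.1023,0]],[-1,[37.7,0.3,6.9],[0,0.1023,0]],[-1,[36.8,0.3,10.7],[0,0.1023,0]],[-1,[35.5,0.3,14.4],[0,0.1023,0]],[-1,[33.8,0.3,17.9],[0,0.1023,0]]]
[[-1,[31.8,0.3,21.3],[0,0.1023,0]],[-1,[29.5,0.3,24.4],[0,0.1023,0]],[-1,[26.8,0.3,27.3],[0,0.1023,0]],[-1,[23.9,0.3,29.9],[0,0.1023,0]],[-1,[20.7,0.3,32.2],[0,0.1023,0]]]
```

```bash
python3 -m jog '[[-1,[31,0,-23],[0,0.1,0]],[-1,[33,0,-20],[0,0.1,0]],[-1,[35,0,-16],[0,0.1,0]],[-1,[36,0,-12],[0,0.1,0]],[-1,[37,0,-9],[0,0.1,0]],[-1,[38,0,-5],[0,0.1,0]],[-1,[38,0,-1],[0,0.1,0]],[-1,[38,0,3],[0,0.1,0]],[-1,[38,0,7],[0,0.1,0]],[-1,[37,0,11],[0,0.1,0]],[-1,[35,0,14],[0,0.1,0]],[-1,[34,0,18],[0,0.1,0]]]'; python3 plan.py 0.567 0.09 0.225 -120
```

```text
t: 1.15
tcp_pos: [0.4496, 0.228, 0.2259]
ee_rot: [-1.245, 1.166, -1.159]
contact_force: [0.1, 0.6, -1.2]
grip_width: 0.0855
dist 0.1812 turn deg -33.7 tilt 0.42
min rows 5
[[-1,[29.1,0.2,21.6],[0,0.1176,0]],[-1,[26.3,0.2,24.9],[0,0.1176,0]],[-1,[23.2,0.2,27.8],[0,0.1176,0]],[-1,[19.8,0.2,30.4],[0,0.1176,0]],[-1,[16.1,0.2,32.5],[0,0.1176,0]]]
```

```bash
python3 -m jog '[[-1,[29,0,22],[0,0.12,0]],[-1,[26,0,25],[0,0.12,0]],[-1,[23,0,28],[0,0.12,0]],[-1,[20,0,30],[0,0.12,0]],[-1,[16,0,32],[0,0.12,0]],[-1,[0,0,0],[0,0,0]],[-1,[0,0,0],[0,0,0]]]'; cat > shot.py <<'E'
import sys,json
from h import *
K,Rm,t=cam("wrist"); im=ctrl.grab_frame("wrist")[:,:,::-1]; n=sys.argv[1]
cv2.imwrite(f"pics/{n}.png",im); np.savez(f"pics/{n}.npz",K=K,R=Rm,t=t)
E
python3 shot.py w1
```

```text
t: 1.73
tcp_pos: [0.572, 0.0707, 0.2251]
ee_rot: [-0.884, 1.623, -1.627]
contact_force: [0.2, 0.8, 0.2]
grip_width: 0.0853
```

View pics/w1.png

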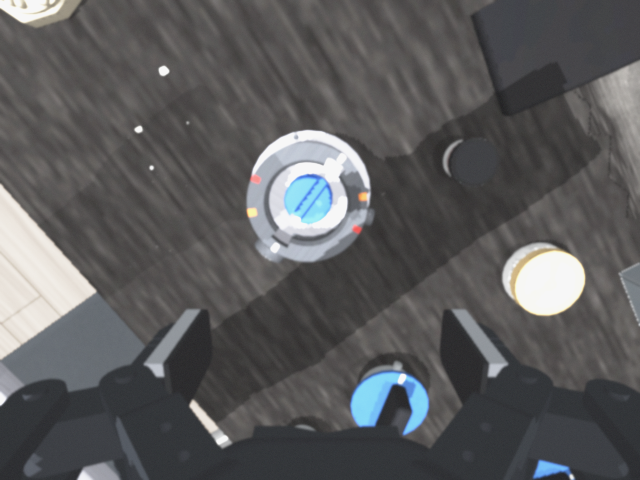

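```bash
python3 - <<'E'
from h import *
crop(cv2.imread("pics/w1.png"),235,120,150,150,5.3,"w1c.png")
E
```

```text
(no output)
```

View pics/w1c.png

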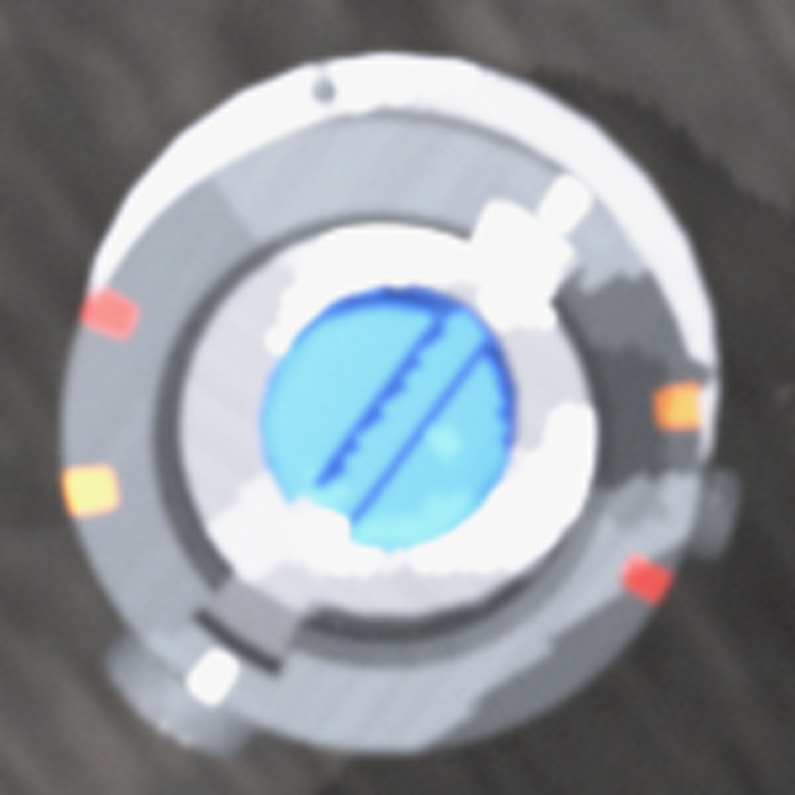

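```bash
python3 - <<'E'
from h import *
d=np.load("pics/w1.npz"); c=(d["K"],d["R"],d["t"])
f=lambda x,y:p2w("",235+x/5.3,120+y/5.3,.062,c)
for a,b,o in [((566,203),(213,677),0),((680,406),(92,490),45),((647,580),(110,314),80)]:
    A,B=f(*a),f(*b); print((A+B)/2,np.linalg.norm(A-B),np.degrees(np.arctan2(*(B-A)[1::-1]))+o)
E
python3 plan.py 0.514 -0.135 0.20 -141.3
```

```text
[0.56803997 0.0906674  0.062     ] 0.0896298634837923 -160.12620471250858
[0.5680942  0.09058135 0.062     ] 0.0890609806920736 199.93202934558138
[0.56790579 0.09048482 0.062     ] 0.08937675366424967 199.91373181785087
dist 0.2146 turn deg -18.01 tilt 0.44
min rows 6
[[-1,[33.9,4.2,10.7],[0,0.0524,0]],[-1,[33.3,4.2,12.5],[0,0.0524,0]],[-1,[32.6,4.2,14.2],[0,0.0524,0]],[-1,[31.8,4.2,15.9],[0,0.0524,0]],[-1,[30.9,4.2,17.5],[0,0.0524,0]],[-1,[29.9,4.2,19.1],[0,0.0524,0]]]
```

```bash
python3 -m jog '[[-1,[34,5,11],[0,0.052,0]],[-1,[33,5,12],[0,0.052,0]],[-1,[32,5,14],[0,0.052,0]],[-1,[32,5,16],[0,0.052,0]],[-1,[31,5,17],[0,0.052,0]],[-1,[20,4,12],[0,0.052,0]],[-1,[0,0,0],[0,0,0]],[-1,[0,0,0],[0,0,0]]]'; python3 shot.py w2
```

```text
t: 2.45
tcp_pos: [0.5132, -0.1197, 0.1948]
ee_rot: [-0.656, 1.829, -1.826]
contact_force: [1.1, 0.8, -0.0]
grip_width: 0.0856
```

View pics/w2.png

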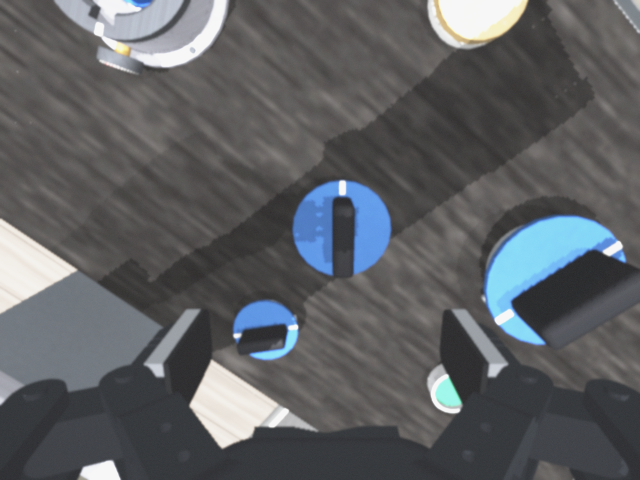

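```bash
python3 - <<'E'
from h import *
crop(cv2.imread("pics/w2.png"),282,168,120,120,5,"w2c.png")
E
```

```text
(no output)
```

View pics/w2c.png

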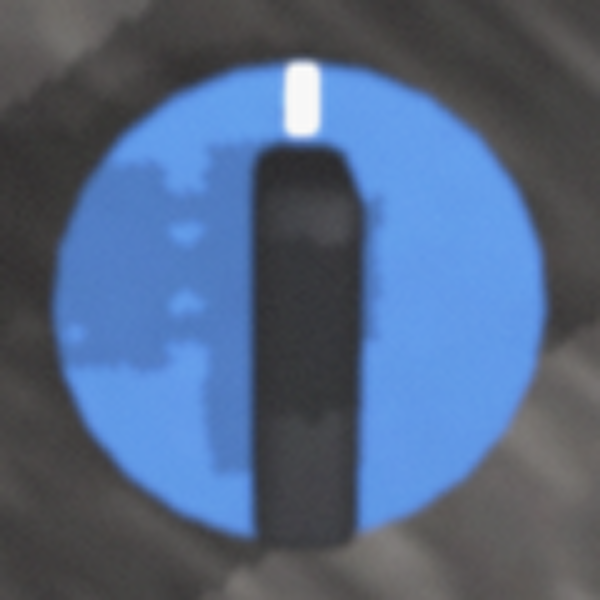

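```bash
python3 - <<'E'
from h import *
im=cv2.imread("pics/w2.png"); d=np.load("pics/w2.npz"); c=(d["K"],d["R"],d["t"])
hsv=cv2.cvtColor(im,cv2.COLOR_BGR2HSV); m=cv2.inRange(hsv,(100,110,80),(118,255,255))
m[:170]=0;m[290:]=0;m[:,:285]=0;m[:,400:]=0
pts=cv2.convexHull(cv2.findNonZero(m))[:,0].astype(float)
W=np.array([p2w("",u,v,.032,c)[:2] for u,v in pts])
A=np.c_[2*W,np.ones(len(W))]; x=np.linalg.lstsq(A,(W**2).sum(1),rcond=None)[0]; r=np.sqrt(x[2]+x[0]**2+x[1]**2)
print("circle",x[:2],r, np.abs(np.linalg.norm(W-x[:2],axis=1)-r).max())
f=lambda a,b,z:p2w("",282+a/5,168+b/5,z,c)
p=f(303,65,.032);q=f(303,135,.032)
print("ptr ang from centre",np.degrees(np.arctan2(*(f(303,100,.032)[:2]-x[:2])[::-1])), "line",np.degrees(np.arctan2(*(p-q)[1::-1])))
# bar sides at the top z=.07
for z in [.07]:
  L=f(253,180,z),f(255,530,z); Rr=f(362,200,z),f(357,530,z)
  for P in (L,Rr): print("bar edge",np.degrees(np.arctan2(*(P[0]-P[1])[1::-1])))
  print(np.linalg.norm(L[0]-Rr[0]))
K,Rm,t=c
print(w2p("",[*x[:2],.07],c),w2p("",[*x[:2],.032],c))
E
python3 plan.py 0.514 -0.135 0.10 -141.3
```

```text
circle [ 0.51710901 -0.13263127] 0.039818484999005976 0.000687369660828753
ptr ang from centre 37.8700703379309 line 39.87347246543133
bar edge 39.77607384593679
bar edge 39.51492591904623
0.015420349661708015
[343.03876005 242.54886037] [341.15341795 229.36404459]
dist 0.0961 turn deg -0.5 tilt 0.34
min rows 3
[[-1,[3.0,31.6,4.1],[0,0.0029,0]],[-1,[3.0,31.6,4.1],[0,0.0029,0]],[-1,[3.0,31.6,4.1],[0,0.0029,0]]]
```

```bash
python3 plan.py 0.5171 -0.1326 0.038 -140.4 6
```

```text
dist 0.1574 turn deg 0.4 tilt 0.34
min rows 4
[[-1,[0.9,26.1,2.1],[0,-0.0012,0]],[-1,[0.9,26.1,2.1],[0,-0.0012,0]],[-1,[0.9,26.1,2.1],[0,-0.0012,0]],[-1,[0.9,26.1,2.1],[0,-0.0012,0]],[-1,[0.9,26.1,2.1],[0,-0.0012,0]],[-1,[0.9,26.1,2.1],[0,-0.0012,0]]]
```

```bash
python3 -m jog '[[-1,[1,30,2],[0,0,0]],[-1,[1,30,2],[0,0,0]],[-1,[1,30,2],[0,0,0]],[-0.6,[1,25,2],[0,0,0]],[-0.4,[1,15,2],[0,0,0]],[-0.4,[0,8,0],[0,0,0]],[-0.4,[0,0,0],[0,0,0]]]' 60;  python3 plan.py 0.5171 -0.1326 0.038 -140.4 2
```

```text
t: 3.08
tcp_pos: [0.5215, -0.1176, 0.0524]
ee_rot: [-0.667, 1.815, -1.808]
contact_force: [-1.1, -0.3, 0.8]
grip_width: 0.0599
dist 0.0213 turn deg -0.85 tilt 0.21
min rows 1
[[-1,[6.5,7.2,4.3],[0,0.0074,0]],[-1,[6.5,7.2,4.3],[0,0.0074,0]]]
```

```bash
python3 -m jog '[[-0.4,[6,1,4],[0,0,0]],[-0.4,[6,3,4],[0,0.008,0]],[-0.4,[1,5,1],[0,0,0]],[-0.4,[0,3,0],[0,0,0]],[-0.4,[0,0,0],[0,0,0]]]' 60;  python3 plan.py 0.5171 -0.1326 0.038 -140.4 2
```

```text
t: 3.5
tcp_pos: [0.5201, -0.1322, 0.0427]
ee_rot: [-0.658, 1.815, -1.81]
contact_force: [-0.1, -0.0, -0.2]
grip_width: 0.0598
dist 0.0056 turn deg -0.59 tilt 0.36
min rows 1
[[-1,[1.3,2.3,-0.8],[0,0.0051,0]],[-1,[1.3,2.3,-0.8],[0,0.0051,0]]]
```

```bash
python3 -m jog '[[-0.4,[3,3,-1.5],[0,0.01,0]],[-0.4,[1,2,-0.5],[0,0,0]],[-0.4,[0,0,0],[0,0,0]]]' 60;  python3 plan.py 0.5171 -0.1326 0.038 -140.4 1
```

```text
t: 3.75
tcp_pos: [0.516, -0.1334, 0.0381]
ee_rot: [-0.647, 1.822, -1.817]
contact_force: [-0.5, 0.2, 0.6]
grip_width: 0.0599
dist 0.0014 turn deg 0.07 tilt 0.45
min rows 1
[[-1,[-1.4,0.1,0.1],[0,-0.0013,0]]]
```

```bash
python3 -m jog '[[0,[-1,0,0],[0,0,0]],[0.4,[0,0,0],[0,0,0]],[0.8,[0,0,0],[0,0,0]],[1,[0,0,0],[0,0,0]],[1,[0,0,0],[0,0,0]],[1,[0,0,0],[0,0,0]]]' 80; python3 - <<'E'
from h import *
s=ctrl.sense();M=R.from_rotvec(s["ee_rot"]).as_matrix()
# rotation vec (tool frame) to make y down
v=np.cross(M[:,1],[0,0,-1]); print(M.T@v, s["tcp_pos"],np.degrees(np.arctan2(M[1,0],M[0,0])))
E
```

```text
t: 4.25
tcp_pos: [0.5171, -0.1323, 0.0384]
ee_rot: [-0.646, 1.821, -1.817]
contact_force: [0.9, -0.3, -0.0]
grip_width: 0.0147
[-3.93526748e-04 -3.28422127e-24 -8.40396638e-03] [ 0.51708066 -0.1322784   0.03843568] -140.43507019246118
```

```bash
python3 -m jog '[[1,[0,-15,0],[0,0,0]],[1,[0,-25,0],[0,0,0]],[1,[0,-25,0],[0,0,0]],[1,[0,-20,0],[0,0,0]],[1,[0,0,0],[0,0,0]]]'; python3 plan.py 0.568 0.0906 0.135 -160.1 10 1
```

```text
t: 4.67
tcp_pos: [0.5144, -0.1327, 0.1247]
ee_rot: [-0.652, 1.825, -1.818]
contact_force: [0.7, -0.3, -0.3]
grip_width: 0.0147
dist 0.2299 turn deg -19.63 tilt 0.25
min rows 6
[[1.0,[-18.3,-1.0,-13.8],[0,0.0343,0]],[1.0,[-17.9,-1.0,-14.4],[0,0.0343,0]],[1.0,[-17.4,-1.0,-15.0],[0,0.0343,0]],[1.0,[-16.8,-1.0,-15.6],[0,0.0343,0]],[1.0,[-16.3,-1.0,-16.2],[0,0.0343,0]],[1.0,[-15.7,-1.0,-16.7],[0,0.0343,0]],[1.0,[-15.1,-1.0,-17.3],[0,0.0343,0]],[1.0,[-14.5,-1.0,-17.8],[0,0.0343,0]],[1.0,[-13.9,-1.0,-18.3],[0,0.0343,0]],[1.0,[-13.3,-1.0,-18.7],[0,0.0343,0]]]
```

```bash
python3 -m jog '[[1,[-18,-1,-14],[0,0.034,0]],[1,[-18,-1,-14],[0,0.034,0]],[1,[-17,-1,-15],[0,0.034,0]],[1,[-17,-1,-16],[0,0.034,0]],[1,[-16,-1,-16],[0,0.034,0]],[1,[-16,-1,-17],[0,0.034,0]],[1,[-15,-1,-17],[0,0.034,0]],[1,[-14,-1,-18],[0,0.034,0]],[1,[-10,-1,-14],[0,0.034,0]],[1,[0,0,0],[0,0,0]],[1,[0,0,0],[0,0,0]]]'; python3 plan.py 0.568 0.0906 0.135 -160.1 2 1; python3 shot.py w3;python3 - <<'E'
from h import *
cv2.imwrite("pics/s3.png",ctrl.grab_frame("scene")[:,:,::-1]);crop(cv2.imread("pics/s3.png"),230,170,130,110,6,"s3c.png")
E
```

```text
t: 5.58
tcp_pos: [0.5597, 0.0704, 0.1287]
ee_rot: [-0.377, 2.027, -2.018]
contact_force: [-0.2, -1.0, -0.7]
grip_width: 0.0149
dist 0.0227 turn deg -1.09 tilt 0.29
min rows 1
[[1.0,[-7.5,-3.1,-7.9],[0,0.0095,0]],[1.0,[-7.4,-3.1,-8.0],[0,0.0095,0]]]
```

View pics/w3.png

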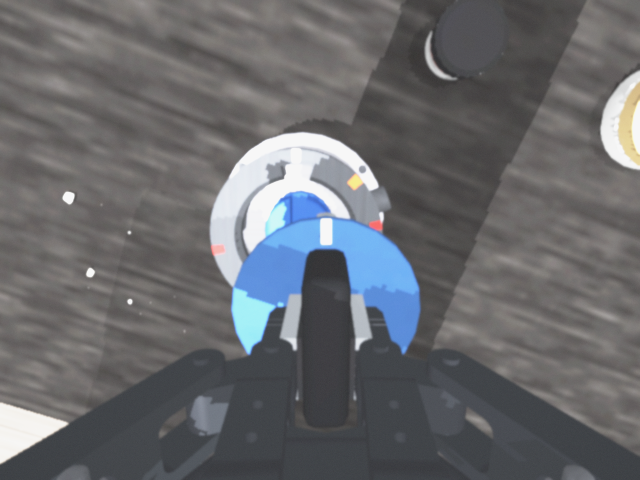

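View pics/s3c.png

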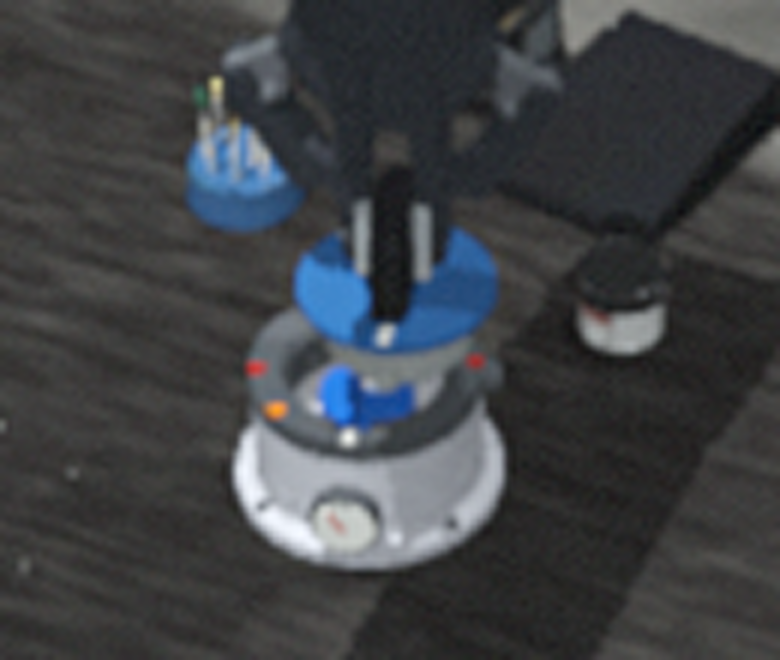

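```bash
python3 - <<'E'
from h import *
crop(cv2.imread("pics/w3.png"),220,200,210,160,3.8,"w3c.png")
E
```

```text
(no output)
```

View pics/w3c.png

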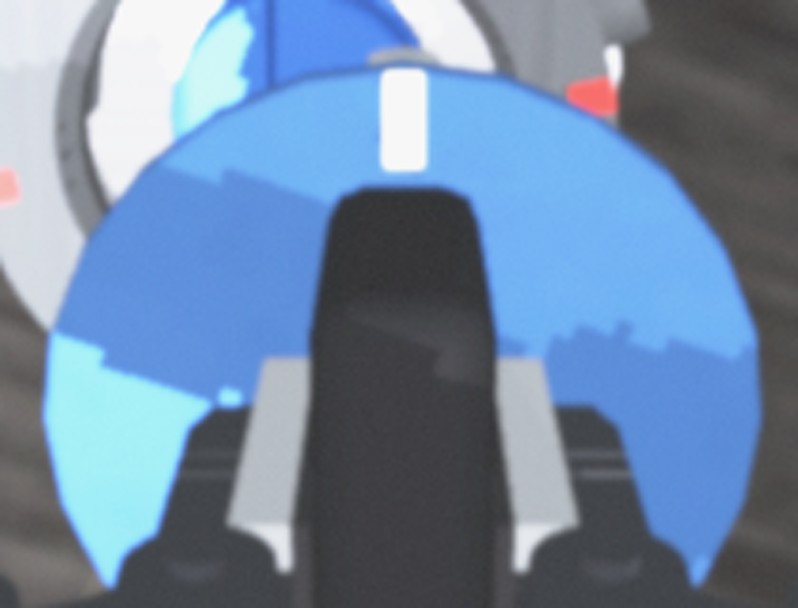

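```bash
python3 - <<'E'
from h import *
d=np.load("pics/w3.npz"); c=(d["K"],d["R"],d["t"])
f=lambda a,b,z:p2w("",220+a/3.8,200+b/3.8,z,c)
P=[(404,66),(520,78),(310,75),(217,117),(610,120),(150,165),(668,168),(88,240),(725,245),(50,330),(757,335),(43,412),(761,410),(62,500),(742,505),(108,585)]
s=ctrl.sense();M=R.from_rotvec(s["ee_rot"]).as_matrix()
for z in (.120,.1223,.1245):
  W=np.array([f(u,v,z)[:2] for u,v in P])
  A=np.c_[2*W,np.ones(len(W))]; x=np.linalg.lstsq(A,(W**2).sum(1),rcond=None)[0]; r=np.sqrt(x[2]+x[0]**2+x[1]**2)
  e=np.array([*x[:2],s["tcp_pos"][2]])-s["tcp_pos"]
  print(z,x[:2],r,np.abs(np.linalg.norm(W-x[:2],axis=1)-r).max(),"offset tool mm",(M.T@e*1000).round(2))
a,b=f(404,70,.1223),f(404,165,.1223); print("lid heading",np.degrees(np.arctan2(*(a-b)[1::-1])),"tool",np.degrees(np.arctan2(M[1,0],M[0,0])))
v=np.cross(M[:,1],[0,0,-1]); print(M.T@v)
E
```

```text
0.12 [0.55908647 0.06968124] 0.040094087007845 0.0004627766233176525 offset tool mm [ 0.47  0.   -0.2 ]
0.1223 [0.56013206 0.0700747 ] 0.03948009241474631 0.00045568973431611703 offset tool mm [-0.64 -0.   -0.19]
0.1245 [0.56113219 0.07045105] 0.038892793238741695 0.00044891097091782906 offset tool mm [-1.71 -0.   -0.19]
lid heading 20.988459076167576 tool -159.06131657551467
[ 4.98485888e-03 -4.89276147e-22  1.74111849e-03]
```

```bash
python3 -m jog '[[1,[-7,0,-8],[0.003,0.009,0.005]],[1,[-7,0,-8],[0.002,0.005,0.004]],[1,[-1,0,-1],[0,0,0]],[1,[0,0,0],[0,0,0]]]'; cat > st.py <<'E'
from h import *
s=ctrl.sense();M=R.from_rotvec(s["ee_rot"]).as_matrix();p=s["tcp_pos"]
e=np.array([.568,.0906,.0744])-p; v=M.T@np.cross(M[:,1],[0,0,-1])
h=np.degrees(np.arctan2(M[1,0],M[0,0]))
print("tool err mm to seat",(M.T@e*1000).round(1),"heading",h.round(2),"cw from notch",((-160.1-h+180)%360-180).round(2),"ry to notch",round(np.radians((h+160.1+180)%360-180),4),"tilt corr",(v[0]+.0004).round(4),(v[2]+.0084).round(4))
print("F",np.round(s["contact_force"],1),"T",np.round(s["torque"],2),"t",round(s["t"],2),"q7",round(s["joint_positions"][6],2), "w",round(s["grip_width"],4))
E
python3 st.py
```

```text
t: 6.02
tcp_pos: [0.5682, 0.0897, 0.1286]
ee_rot: [-0.347, 2.031, -2.029]
contact_force: [-0.3, -0.1, -1.8]
grip_width: 0.0147
tool err mm to seat [ 0.3 54.2 -1. ] heading -160.17 cw from notch 0.07 ry to notch -0.0013 tilt corr -0.0003 0.0005
F [-0.3 -0.1 -1.8] T [-0.02  0.02  0.  ] t 6.02 q7 -1.28 w 0.0147
```

```bash
python3 -m jog '[[1,[0,7,-0.5],[0,0,0]],[1,[0,7,-0.5],[0,0,0]],[1,[0,6,0],[0,0,0]],[1,[0,4,0],[0,0,0]],[1,[0,0,0],[0,0,0]]]';python3 st.py
```

```text
t: 6.43
tcp_pos: [0.5677, 0.0898, 0.1017]
ee_rot: [-0.347, 2.031, -2.03]
contact_force: [0.2, -0.5, -1.8]
grip_width: 0.0149
tool err mm to seat [-0.3 27.3 -0.7] heading -160.21 cw from notch 0.11 ry to notch -0.0018 tilt corr -0.0005 0.0011
F [ 0.2 -0.5 -1.8] T [-0.01  0.01  0.05] t 6.43 q7 -1.27 w 0.0149
```

```bash
python3 -m jog '[[1,[0,4,-0.7],[0,0,0]],[1,[0,4,0],[0,0,0]],[1,[0,4,0],[0,0,0]],[1,[0,0,0],[0,0,0]]]';python3 st.py
```

```text
t: 6.77
tcp_pos: [0.5673, 0.0899, 0.0881]
ee_rot: [-0.347, 2.032, -2.031]
contact_force: [-0.2, -0.2, -1.9]
grip_width: 0.0149
tool err mm to seat [-0.8 13.7 -0.4] heading -160.25 cw from notch 0.15 ry to notch -0.0027 tilt corr -0.0007 0.0018
F [-0.2 -0.2 -1.9] T [-0.02  0.02 -0.  ] t 6.77 q7 -1.26 w 0.0149
```

```bash
python3 -m jog '[[1,[-0.8,4,-0.4],[0,0,0.002]],[1,[0,4,0],[0,0,0]],[1,[0,3,0],[0,0,0]],[1,[0,0,0],[0,0,0]]]';python3 st.py
```

```text
t: 7.1
tcp_pos: [0.5683, 0.0907, 0.0761]
ee_rot: [-0.344, 2.031, -2.03]
contact_force: [0.0, -0.4, -1.0]
grip_width: 0.0148
tool err mm to seat [0.4 1.7 0. ] heading -160.25 cw from notch 0.15 ry to notch -0.0026 tilt corr -0.0007 -0.0009
F [ 0.  -0.4 -1. ] T [-0.01  0.02 -0.02] t 7.1 q7 -1.25 w 0.0148
```

```bash
python3 -m jog '[[1,[0,1.5,0],[0,0,0]],[1,[0,1,0],[0,0,0]],[1,[0,0,0],[0,0,0]]]';python3 st.py
```

```text
t: 7.35
tcp_pos: [0.5687, 0.0907, 0.0748]
ee_rot: [-0.343, 2.032, -2.029]
contact_force: [0.4, 0.2, -1.5]
grip_width: 0.0149
tool err mm to seat [ 0.7  0.4 -0.1] heading -160.27 cw from notch 0.17 ry to notch -0.0029 tilt corr 0.0001 -0.0014
F [ 0.4  0.2 -1.5] T [-0.01  0.02 -0.04] t 7.35 q7 -1.25 w 0.0149
```

```bash
python3 -m jog '[[1,[0.7,1,0],[0,0,0]],[1,[0,1,0],[0,0,0]]]';python3 st.py
```

```text
t: 7.52
tcp_pos: [0.5688, 0.0907, 0.0744]
ee_rot: [-0.341, 2.032, -2.027]
contact_force: [-11.4, -1.8, 19.9]
grip_width: 0.0146
tool err mm to seat [ 0.8 -0.  -0.2] heading -160.28 cw from notch 0.18 ry to notch -0.0031 tilt corr 0.0008 -0.0031
F [-11.4  -1.8  19.9] T [-0.29  2.48  0.01] t 7.52 q7 -1.25 w 0.0146
```

```bash
python3 -m jog '[[1,[0.5,0,0],[0,0,-0.003]],[1,[0,0,0],[0,0,0]]]';python3 st.py
```

```text
t: 7.68
tcp_pos: [0.5685, 0.0905, 0.0749]
ee_rot: [-0.344, 2.033, -2.028]
contact_force: [0.0, -0.1, -1.7]
grip_width: 0.0154
tool err mm to seat [ 0.4  0.5 -0.2] heading -160.28 cw from notch 0.18 ry to notch -0.0031 tilt corr 0.0012 -0.0008
F [ 0.  -0.1 -1.7] T [0.06 0.03 0.01] t 7.68 q7 -1.25 w 0.0154
```

```bash
python3 -m jog '[[1,[0.3,0.3,0],[0,0.04,0]],[1,[0,0,0],[0,0.05,0]],[1,[0,0,0],[0,0.05,0]],[1,[0,0,0],[0,0,0]]]';python3 st.py
```

```text
t: 8.02
tcp_pos: [0.5684, 0.0916, 0.0745]
ee_rot: [-0.201, 2.116, -2.107]
contact_force: [-2.1, -1.9, 1.9]
grip_width: 0.0147
tool err mm to seat [0.6 0.1 0.9] heading -168.55 cw from notch 8.45 ry to notch -0.1475 tilt corr 0.0036 -0.0017
F [-2.1 -1.9  1.9] T [-0.3   0.4   0.05] t 8.02 q7 -1.38 w 0.0147
```

```bash
python3 -m jog '[[1,[0.5,0,0.8],[0.003,0.05,-0.001]],[1,[0.1,0,0.3],[0,0.06,0]],[1,[0.1,0,0.3],[0,0.06,0]],[1,[0.1,0,0.3],[0,0.05,0]],[1,[0,0,0],[0,0,0]]]';python3 st.py
```

```text
t: 8.43
tcp_pos: [0.5684, 0.0913, 0.0745]
ee_rot: [-0.033, -2.22, 2.213]
contact_force: [-1.3, 0.0, 2.8]
grip_width: 0.0152
tool err mm to seat [0.4 0.1 0.7] heading 178.89 cw from notch 21.01 ry to notch -0.3668 tilt corr 0.0036 -0.002
F [-1.3  0.   2.8] T [-0.08  0.31  0.03] t 8.43 q7 -1.58 w 0.0152
```

```bash
python3 -m jog '[[1,[0.4,0,0.7],[0.003,0.05,-0.001]],[1,[0.1,0,0.3],[0,0.06,0]],[1,[0.1,0,0.3],[0,0.06,0]],[1,[0.1,0,0.3],[0,0.05,0]],[1,[0,0,0],[0,0,0]]]';python3 st.py; python3 shot.py w4;  python3 - <<'E'
from h import *
crop(cv2.imread("pics/w4.png"),200,170,240,180,3.3,"w4c.png")
E
```

```text
t: 8.85
tcp_pos: [0.5683, 0.0911, 0.0745]
ee_rot: [-0.257, -2.106, 2.101]
contact_force: [-0.8, 0.3, 1.6]
grip_width: 0.0153
tool err mm to seat [0.2 0.1 0.5] heading 166.71 cw from notch 33.19 ry to notch -0.5793 tilt corr 0.004 -0.0025
F [-0.8  0.3  1.6] T [-0.03  0.35  0.1 ] t 8.85 q7 -1.78 w 0.0153
```

View pics/w4c.png

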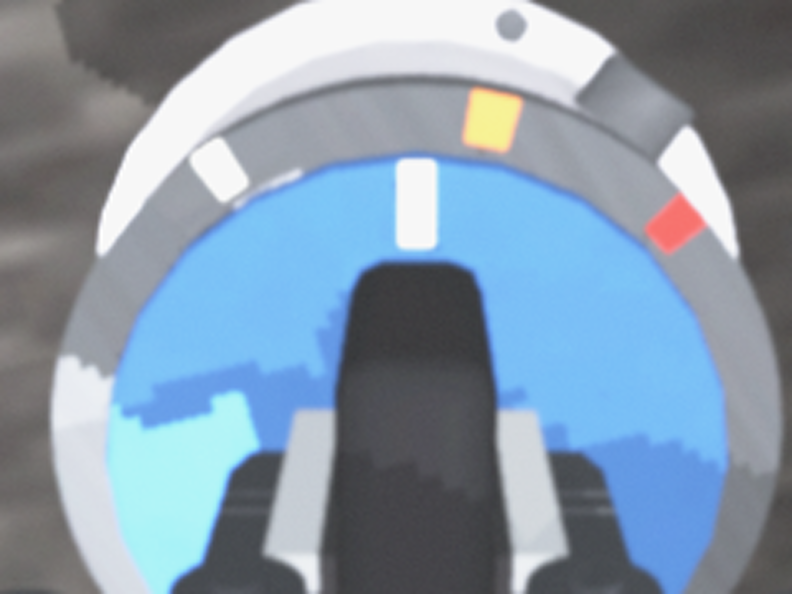

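```bash
python3 -m jog '[[1,[0.2,0,0.5],[0.003,0.05,-0.001]],[1,[0.1,0,0.3],[0,0.06,0]],[1,[0.1,0,0.3],[0,0.06,0]],[1,[0,0,0.2],[0,0.02,0]],[1,[0,0,0],[0,0,0]]]';python3 st.py; python3 shot.py w5;  python3 - <<'E'
from h import *
crop(cv2.imread("pics/w5.png"),200,170,240,180,3.3,"w5c.png")
E
```

```text
t: 9.32
tcp_pos: [0.5682, 0.0909, 0.0745]
ee_rot: [-0.425, -2.003, 2.0]
contact_force: [-0.0, 0.0, 1.5]
grip_width: 0.015
tool err mm to seat [0.1 0.1 0.3] heading 156.63 cw from notch 43.27 ry to notch -0.7551 tilt corr 0.0039 -0.0024
F [-0.   0.   1.5] T [0.01 0.27 0.14] t 9.32 q7 -1.94 w 0.015
```

View pics/w5c.png

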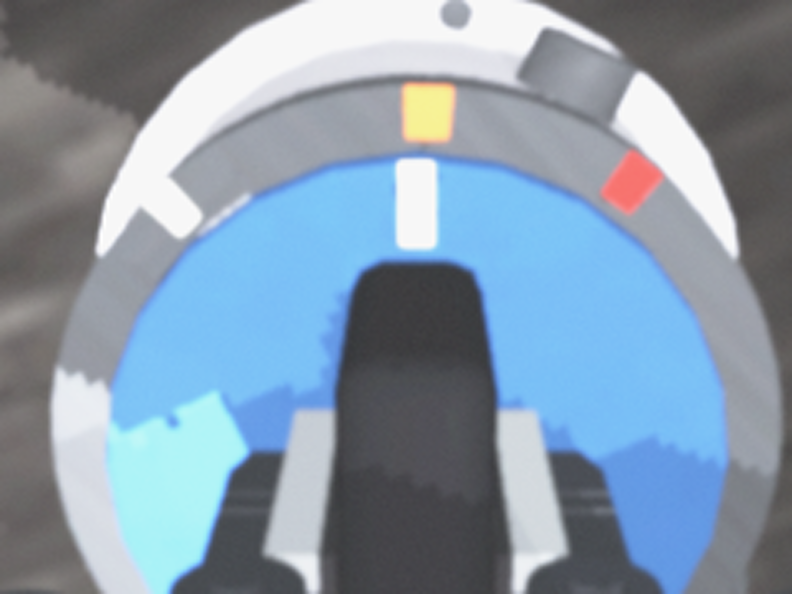

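```bash
python3 -m jog '[[1,[0.1,0,0.2],[0.002,0.03,-0.001]],[1,[0,0,0],[0,0.007,0]],[1,[0,0,0],[0,0,0]],[1,[0,0,0],[0,0,0]]]';python3 st.py; python3 shot.py w6;  python3 - <<'E'
from h import *
crop(cv2.imread("pics/w6.png"),200,170,240,180,3.3,"w6c.png")
E
python3 st.py
```

```text
t: 9.7
tcp_pos: [0.5682, 0.0908, 0.0745]
ee_rot: [-0.455, -1.981, 1.981]
contact_force: [0.5, 1.2, 1.2]
grip_width: 0.015
tool err mm to seat [0.1 0.1 0.3] heading 154.72 cw from notch 45.18 ry to notch -0.7886 tilt corr 0.0026 -0.0015
F [0.5 1.2 1.2] T [0.17 0.05 0.15] t 9.7 q7 -1.97 w 0.015
tool err mm to seat [0.1 0.1 0.3] heading 154.72 cw from notch 45.18 ry to notch -0.7885 tilt corr 0.0026 -0.0014
F [-0.8  0.9  0.3] T [0.14 0.05 0.13] t 9.75 q7 -1.97 w 0.0149
```

View pics/w6c.png

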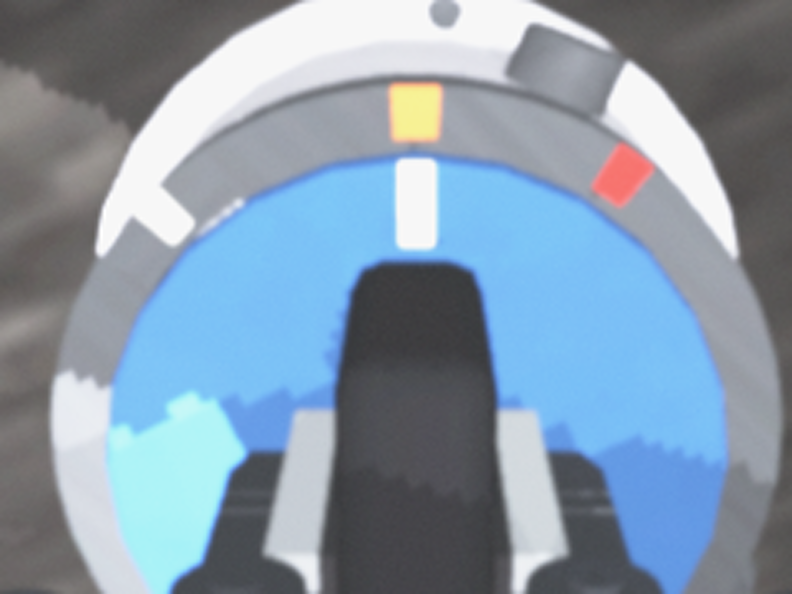

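```bash
python3 - <<'E'
from h import *
a=cv2.imread("pics/top0.png");b=ctrl.grab_frame("top")[:,:,::-1].copy()
cv2.imwrite("pics/t7.png",np.hstack([a[130:330,140:530],b[130:330,140:530]]))
E
python3 st.py
```

```text
tool err mm to seat [0.1 0.1 0.3] heading 154.71 cw from notch 45.19 ry to notch -0.7887 tilt corr 0.0026 -0.0015
F [1.  0.1 1.3] T [0.16 0.02 0.14] t 9.8 q7 -1.97 w 0.0147
```

View pics/t7.png

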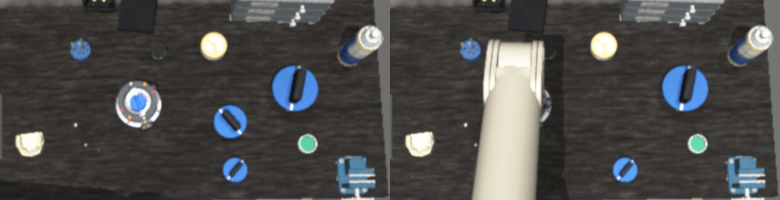

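The before/after top views show the other items where they were; the arm hides the pot and most of the glaze jar. The pointer is on the vent mark and the pose is steady, so I am handing in.

```bash
python3 - <<'E'
from station import ctrl
print(ctrl.hand_in())
E
```

```text
the job is handed in; nothing more can be done
None
```

The lid is on the pot, turned clockwise to the orange vent marks, and still gripped there at 80 N. I handed the job in at t ≈ 9.8 s.

- **Lid and seating:** I picked up the middle-sized lid (measured disc diameter about 80 mm). Its pins went down through the notches, and the lid seated at the expected height of 30 mm above the rim, to about 0.1 mm.
- **Turn:** The last wrist picture shows the white pointer in line with the orange mark. The tool heading reads 45.2° clockwise from the notches, never past that, so it stayed well short of the ball at 54°. The tool feels a steady return torque of about 0.14 N m and almost no other force.
- **Forces:** One brief push on seating read about 20 N vertical and 11 N sideways at the wrist. I backed off 0.5 mm before turning.
- **Not directly checked:**
  - I could not see the valve knob under the lid. That the blade is in its slot is inferred from the seating depth and the spring torque.
  - The top view after the job shows the other things unmoved. The arm hid most of the glaze jar in it; no move brought the gripper near it.

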